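Seat the four-hole blank cover on the vacuum port's studs

ROBOT

A 7-joint arm with a two-finger parallel gripper is mounted at the origin on a cart in front of the work surface, level with it; the furniture and walls round the work are solid. World frame = base frame: x ahead of the robot, y to its left, z up, the work surface at z = 0. Lengths are in m, angles in rad, forces in N, time in s.
With the tool pointing down it reaches from about 0.4 to 0.85 m from the base axis. Payload 10.4 kg.
Tool frame: the origin (TCP) lies midway between the tips of the shut fingers; the grasp point (between the pads) lies 19 mm behind it; z points along the fingers, y is the line along which they close (so a half turn about z gives the same grasp; the last joint's range is limited). The gripper opens to 87 mm and grips with 3 to 60 N. Pads are 19 mm wide; open, the fingers measure 117 mm over their backs; the gripper's body (75 mm by 190 mm) begins 51 mm behind the grasp point.
Start: joints at [1.08, 0.332, -0.065, 1.46, 0.022, 1.35, -0.088], TCP at [0.282, -0.558, 0.223] pointing down, gripper open.
Joint ranges: [-2.6, 2.6], [-0.5, 2.12], [-1.47, 1.34], [0.16, 2.42], [-1.27, 4.41], [0.06, 2.06], [-2.6, 2.6]. Speed limits (rad/s): [2.22, 2.22, 2.79, 2.79, 3.14, 3.14, 3.14].

INTERFACE

Orientations are given as a unit quaternion [x, y, z, w].
In Python, from bench import r gives the robot as it stands.
- The arm moves only by the tool apply_moves, never from a script. Its argument "steps" is a list of rows, each a list of 7 numbers: the turn, a rotation vector about the tool's x, y, z in rad, then the shift along the tool's x, y, z in mm, then the opening, from -1 (shut) to 1 (fully open). In form: [[ax, ay, az, x, y, z, claw], ...]. A call has 1 to 20 rows; each row is the pose to reach, as a shift and turn from the pose commanded when the call began, along the tool's axes at that moment; what a row does not reach only later rows make up. A row lasts 1/12 s, in which the tool goes at most 41.7 mm and 7.16 degrees, less where a joint would pass 70% of its speed; a pose out of reach is approached as far as the arm can. A call with a gripper value outside its range is refused whole. The fingers move at their own pace and stop on an object; "force" is the grip in N (left out, the last holds). Time passes only in rows, so rows that repeat a pose let the fingers close. It gives the time, the measured TCP pose, the force, the opening and the grip force at its end, in the units of the state.
- r.read_state(): the state, without advancing time (a new reading comes with each control period).
- r.camera(name): name is "side" or "top"; returns a dict with "pixels" (400x640x3 uint8, red, green, blue), "z_map" (400x640 float32, m along the optical axis (not along the pixel's ray), 0 where there is no reading), "fovy" (degrees; the focal length in pixels is half the picture's height over the tangent of half this angle, whatever the lens; pixels are square), "cx", "cy" (the principal point, pixels), "k1" (the pictures are not rectified: a ray, as slopes to the right and down, at radius r is drawn at 1 + k1 r^2 times it, then the intrinsics apply), "position" and "orientation" of the camera in the world. Camera axes: x right, y down, z forward; pixel columns grow to the right and rows downward; lengths in m; the calibration is good to about 2 mm. A picture is of the moment at which its call begins.
- r.close_job(): hands the job in; it is judged then, once.
The state is a dict: "time": time; "joint_positions": joint angles; "joint_vel": joint speeds; "joint_torque": joint torques, N m; "ee_pos": TCP position; "eef_rot": TCP orientation; "ft_force": force on the tool from outside, world axes, zero at the start; "torque": the same for the moment, N m; "width": finger opening in m; "grip_force": force on a finger pad.
Only numpy, scipy, OpenCV 4.12 (cv2) and the standard library are available. Lean on these libraries where they do the work, as an engineer would, in place of code of your own. Each camera call takes 0.05 s, during which the arm holds its last target. There are 200 camera calls.

TASK

Close off the small steel vacuum port that stands on the right of the worktop with its studs pointing up: take the round cover that has as many bolt holes as the port has studs, lift it by its handle, turn it until its holes line up with the studs, and set it down (do not drop it) over the hub so that it lies flat and fully home, then let go. Leave the other cover where it is.

Things in the scene. Friction and masses are not known exactly. Their poses are not given: they have to be found in the camera images.
- cover_grip (a point): Centre of the right cover's upright bridge handle, on the plate's axis, 38 mm above its underside. z is up, x runs along the handle. Its grip bar is 50 mm long (x), 14 mm wide (y: pinch across this), 20 mm high (28 to 48 mm above the underside); under it a round boss 54 mm across reaches 14 mm above the underside.
- cover: The right cover: a plain aluminium round plate lying flat, 108 mm across, 10 mm thick, about 0.35 kg, with FOUR 18 mm through holes on a circle of 40 mm radius at 45, 135, 225 and 315 degrees from x (along the handle): it fits in any of four quarter turns. Origin: centre of its underside, which has a blind recess for the hub, 42 mm across, 10 mm deep.
- other_grip (a point): The wrong cover, to be left alone: same material, size and handle, but with only THREE holes, at 60, 180 and 300 degrees from x (along the handle). This point is the centre of its grip bar, 38 mm above its underside.
- port_seat (a point): Centre of the flat top face (seat) of the vacuum port, 50 mm above the worktop. z is up. Four studs stand on the seat at 45, 135, 225 and 315 degrees from x on a circle of 40 mm radius, each 8 mm thick and 18 mm tall, tapering to a 3 mm tip over the top 8 mm. Hub nose in the middle: 32 mm across, 8 mm tall. Seated, the cover's underside lies on the seat.
- port: The vacuum port: a steel fitting fixed on the worktop, with a round foot 112 mm across, a neck with a small side stub towards its +x, and a round top flange 108 mm across that bears the studs. Origin: centre of its underside, on the worktop.
- microscope: Fixed obstacle, not part of the job: a microscope hanging over the round black vacuum chamber at the back. Its front is at x = 0.64 m, from y = -0.18 to 0.18, z = 0.2 to 0.9. Swing the arm from side to side on the robot's side of it: fingers within 0.45 m of the base axis and 0.2 m above the worktop (a fitting before the chamber at y = -0.1 is 0.13 m high).

How it is judged:
By the outcome, as a careful person would: the job done as asked, in the order asked, and still so for the second after the job is handed in, with the robot touching nothing.
It also fails if it takes over 42 s, if anything falls off the work surface, if the arm or the gripper's body presses on something with over 40 N, if the wrist force passes 120 N, or if a joint passes its speed limit or range.

## Working session

There is one attempt and no reset: what is moved stays moved. The work goes in short steps, Python scripts to look and compute and a tool call to move; the robot and the scene stay as the last step left them, time stands still between calls to the robot, and variables do not carry over. Pictures are saved under pics/ and viewed, at most 10 in all, crops included, and the job is handed in when it is done.

Besides the shell and the picture viewer there is one more tool, called after "Emit:" as name(argument=value, ...), one argument or row to a line, values as JSON. apply_moves: Moves the arm, as the interface text tells. Its arguments: {"type":"object","properties":{"steps":{"type":"array","items":{"type":"array","items":{"type":"number"}}},"force":{"type":"number"}},"required":["steps"]}

```bash
ls; mkdir -p pics; cat > h.py <<'E'
import numpy as np, cv2
from scipy.spatial.transform import Rotation as R
from bench import r
def K(c):
    f=200/np.tan(np.radians(c["fovy"])/2); return f
def pts(c,uv,z=None):
    """uv Nx2 -> world points, on plane z or by depth map"""
    uv=np.atleast_2d(np.array(uv,float)); f=K(c)
    d=(uv-[c["cx"],c["cy"]])/f; s=d.copy()
    for _ in range(20): s=d/(1+c["k1"]*(s**2).sum(1,keepdims=True))
    ray=np.c_[s,np.ones(len(s))]; M=R.from_quat(c["orientation"]).as_matrix(); p=np.array(c["position"])
    w=ray@M.T
    if z is None:
        t=c["z_map"][uv[:,1].round().astype(int),uv[:,0].round().astype(int)][:,None]
    else: t=((z-p[2])/w[:,2])[:,None]
    return p+w*t
def save(c,name): cv2.imwrite("pics/"+name,c["pixels"][:,:,::-1])
E
python3 - <<'E'
from h import *
np.set_printoptions(precision=4,suppress=True)
for n in("side","top"):
    c=r.camera(n); save(c,n+"0.png"); np.save(n+"0.npy",c,allow_pickle=True)
    print(n,c["position"],c["orientation"],c["fovy"],c["cx"],c["cy"],c["k1"])
print(r.read_state())
E
```

```text
pics
side [ 0.3175 -1.485   0.9026] [ 0.8492 -0.0888  0.0513 -0.518 ] 42.295793620360946 308.98222844056124 185.37303632253963 -0.007148427707925221
top [0.5061 0.0439 1.4141] [-0.6987  0.7138 -0.041   0.0257] 55.28128679784129 317.9977607246059 198.30134744330337 0.02574440704580723
{'time': 0.1, 'joint_positions': array([ 1.0804,  0.3328, -0.0647,  1.4608,  0.0216,  1.3499, -0.0885]), 'joint_vel': array([ 0.0014, -0.0022,  0.0001, -0.0022, -0.0008, -0.0004, -0.0006]), 'joint_torque': array([  0.0016, -62.4547,   0.0245, -39.0722,  -0.0614,   0.0366,
         0.0001]), 'ee_pos': array([ 0.2817, -0.5576,  0.2219]), 'eef_rot': array([ 0.9728,  0.2318, -0.0002, -0.0006]), 'ft_force': array([-0.4542,  0.7591, -0.8065]), 'torque': array([ 0.0325, -0.0535,  0.0139]), 'grip_force': 0.0, 'width': 0.08731035032616387}
```

View pics/top0.png

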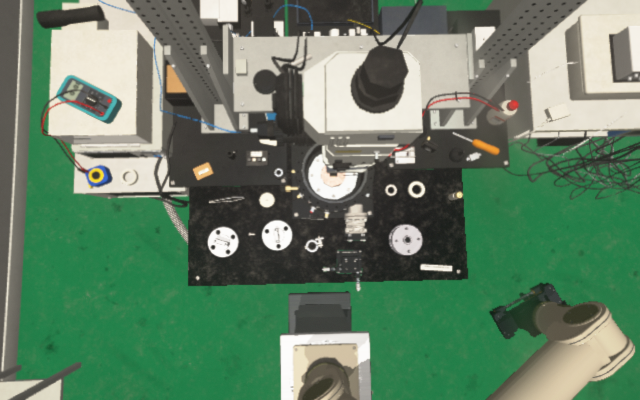

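View pics/side0.png

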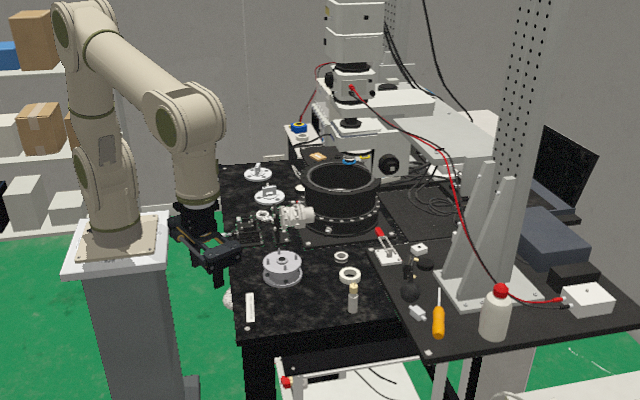

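The top view shows the covers at about (223,242) and (277,235) and the port at (406,240). I'll enlarge them and measure the holes by contour.

```bash
python3 - <<'E'
from h import *
np.set_printoptions(precision=4,suppress=True)
c=np.load("top0.npy",allow_pickle=True).item()
im=c["pixels"][:,:,::-1]
A=[cv2.resize(im[y-24:y+24,x-24:x+24],(384,384),interpolation=cv2.INTER_CUBIC) for x,y in((277,235),(406,240))]
cv2.imwrite("pics/crop0.png",np.hstack(A))
for (x,y),zt in (((223,242),.01),((277,235),.01),((406,240),.05)):
    g=cv2.cvtColor(im,cv2.COLOR_BGR2GRAY); m=np.zeros_like(g); m[y-24:y+24,x-24:x+24]=(g[y-24:y+24,x-24:x+24]>110)*255
    cs,_=cv2.findContours(m,cv2.RETR_EXTERNAL,cv2.CHAIN_APPROX_NONE); k=max(cs,key=cv2.contourArea)
    k=cv2.convexHull(k)
    P=pts(c,k[:,0],zt)[:,:2].astype(np.float32); 
    print("outline",cv2.fitEllipse(P*1000), "depth z", pts(c,[[x+dx,y+dy] for dx,dy in((0,0),(-13,3),(13,3),(0,12))])[:,2])
    # holes: dark blobs in upscaled patch
    S=8; p=cv2.resize(g[y-24:y+24,x-24:x+24],None,fx=S,fy=S,interpolation=cv2.INTER_CUBIC)
    b=(p<100).astype(np.uint8)
    n,l,st,ce=cv2.connectedComponentsWithStats(b)
    for i in range(1,n):
        if 40<st[i,4]<4000:
            uv=(ce[i]+.5)/S-.5+[x-24,y-24]; print(uv,st[i,4],pts(c,uv,zt)[0])
E
```

```text
outline ((488.0723876953125, 361.5968322753906), (111.33965301513672, 111.90328216552734), 10.403668403625488) depth z [0.0475 0.0105 0.0066 0.0138]
[217.7044 231.7868] 497 [0.5237 0.3795 0.01  ]
[232.5508 236.3984] 480 [0.5057 0.3259 0.01  ]
[212.6328 246.7363] 546 [0.4702 0.3975 0.01  ]
[227.5625 251.3822] 529 [0.4521 0.3438 0.01  ]
outline ((507.8900146484375, 166.08238220214844), (111.26685333251953, 112.69193267822266), 177.69512939453125) depth z [0.0423 0.0084 0.0078 0.0081]
[285.3451 227.965 ] 472 [0.5319 0.1339 0.01  ]
[266.5047 230.729 ] 476 [0.5234 0.2027 0.01  ]
[278.0844 245.6914] 445 [0.4682 0.1612 0.01  ]
outline ((481.9046630859375, -295.5548095703125), (109.94210815429688, 119.70980834960938), 176.67654418945312) depth z [0.0547 0.0516 0.0461 0.0455]
[407.2739 239.4046] 1152 [ 0.4811 -0.3019  0.05  ]
```

View pics/crop0.png

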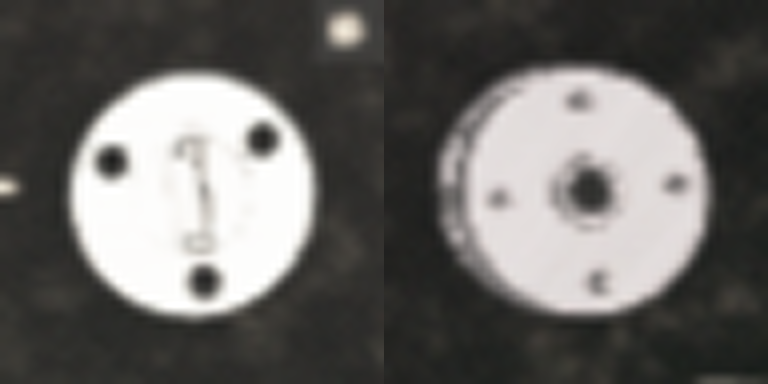

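```bash
python3 - <<'E'
from h import *
from scipy.optimize import least_squares
np.set_printoptions(precision=4,suppress=True)
c=np.load("top0.npy",allow_pickle=True).item(); s=np.load("side0.npy",allow_pickle=True).item()
im=c["pixels"][:,:,::-1]
a=cv2.resize(im[218:266,199:247],(384,384),interpolation=cv2.INTER_CUBIC)
b=cv2.resize(s["pixels"][240:296,254:310,::-1],(384,384),interpolation=cv2.INTER_CUBIC)
cv2.imwrite("pics/crop1.png",np.hstack([a,b]))
# handle of left cover by depth
yy,xx=np.mgrid[218:266,199:247]; uv=np.c_[xx.ravel(),yy.ravel()]
P=pts(c,uv); h=P[(P[:,2]>.036)&(P[:,2]<.06)]
print(len(h),h.mean(0),cv2.fitLine(h[:,:2].astype(np.float32),cv2.DIST_L2,0,.01,.01).ravel(), np.median(h[:,2]))
# port studs, from crop0 right half
q=(np.array([[578,100],[675,183],[598,282],[498,198],[587,190]])-[384,0]+.5)/8-.5+[382,216]
for z in(.05,.06,.068):
    w=pts(c,q,z)[:,:2]; d=w[0]-w[2]; e=w[3]-w[1]
    print(z,w[:4].mean(0),w[4],np.linalg.norm(d),np.linalg.norm(e),np.degrees(np.arctan2(d[1],d[0])),np.degrees(np.arctan2(-e[0],e[1])))
g=cv2.cvtColor(im,cv2.COLOR_BGR2GRAY)[216:264,382:430]; g=cv2.resize(g,None,fx=8,fy=8,interpolation=cv2.INTER_CUBIC)
cs,_=cv2.findContours((g>110).astype(np.uint8),cv2.RETR_EXTERNAL,cv2.CHAIN_APPROX_NONE); k=max(cs,key=cv2.contourArea)[:,0]
w=pts(c,(k+.5)/8-.5+[382,216],.05)[:,:2]; w=w[w[:,1]<-.31]
f=least_squares(lambda p:np.hypot(*(w-p[:2]).T)-p[2],[.48,-.3,.054],loss="soft_l1",f_scale=.001); print("flange",f.x,f.cost)
E
```

```text
59 [0.4874 0.3614 0.0474] [0.2887 0.9574 0.4874 0.3614] 0.047543024893805796
0.05 [ 0.4812 -0.3008] [ 0.4815 -0.3007] 0.08085664260812338 0.07945442378998639 3.7172298785117976 3.570084474664694
0.06 [ 0.4814 -0.2983] [ 0.4817 -0.2982] 0.0802638863741345 0.0788719471560286 3.7172298785118008 3.57008447466472
0.068 [ 0.4816 -0.2963] [ 0.4818 -0.2962] 0.07978968138694355 0.07840596584886249 3.7172298785117817 3.570084474664696
flange [ 0.4812 -0.3002  0.0546] 1.302869721995327e-05
```

View pics/crop1.png

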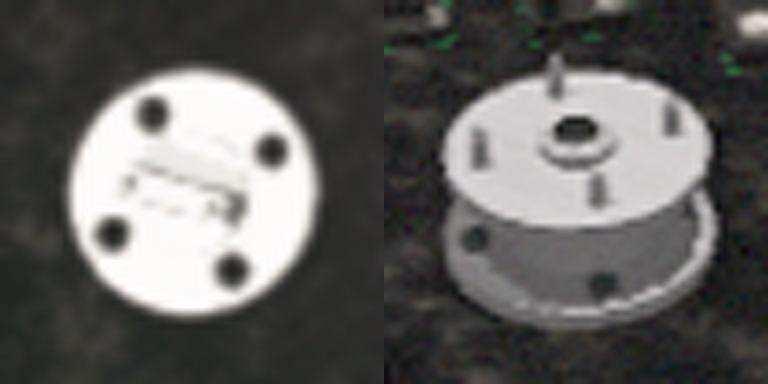

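The four-hole cover sits at (0.488, 0.362) with its handle at 71.5°. The port is at (0.4815, -0.300) with stud directions at 3.6° mod 90. Both circle sizes come out as given. I'll write a planner for the rows.

```bash
cat > plan.py <<'E'
from h import *
def plan(way,step=38,turn=6,start=None):
    """way: list of (x,y,z,yaw deg) world targets; prints rows [az,x,y,z] in tool axes"""
    st=r.read_state(); M=R.from_quat(st["eef_rot"]); p0=np.array(st["ee_pos"])
    X=M.as_matrix()[:,0]; yaw0=np.degrees(np.arctan2(X[1],X[0]))
    print("t",st["time"],"pos",p0.round(4),"yaw",yaw0.round(2),"tilt",M.as_matrix()[2].round(4),"F",np.round(st["ft_force"],1),"w",st["width"])
    cur=np.r_[p0,yaw0]; out=[]
    for w in way:
        w=np.array(w,float); n=int(max(np.ceil(np.linalg.norm(w[:3]-cur[:3])*1000/step),np.ceil(abs(w[3]-cur[3])/turn),1))
        for i in range(1,n+1):
            q=cur+(w-cur)*i/n; d=M.inv().apply(q[:3]-p0)*1000
            out.append([0,0,float(round(-np.radians(q[3]-yaw0),3))]+[int(v) for v in d.round()])
        cur=w
    for o in out: print(o)
def arc(rad,a0,a1,z,y0,y1,n):
    return [(rad*np.cos(a),rad*np.sin(a),z,y) for a,y in zip(np.radians(np.linspace(a0,a1,n)),np.linspace(y0,y1,n))]
E
python3 - <<'E'
from plan import *
# side-view check of port: stud bases
s=np.load("side0.npy",allow_pickle=True).item()
q=(np.array([[556,97],[672,135],[597,207],[481,167]])-[384,0]+.5)/(384/56)-.5+[254,240]
w=pts(s,q,.05)[:,:2]; d=w[0]-w[2]; e=w[3]-w[1]
print(w.mean(0),np.linalg.norm(d),np.linalg.norm(e),np.degrees(np.arctan2(d[1],d[0])),np.degrees(np.arctan2(e[1],e[0])))
plan([(.205,-.39,.225,27)]+arc(.435,-62,36.5,.225,27,71.5,21)+[(.4879,.3617,.15,71.5)])
E
```

```text
[ 0.48093447 -0.30418078] 0.07905817394731476 0.08000842198690633 93.14536875340197 -176.03757943936776
t 0.1 pos [ 0.2817 -0.5576  0.2219] yaw 26.8 tilt [-0.     -0.0012 -1.    ] F [-0.5  0.8 -0.8] w 0.08731035032616387
[0, 0, -0.001, 1, -37, -1]
[0, 0, -0.001, 3, -74, -1]
[0, 0, -0.002, 4, -110, -2]
[0, 0, -0.003, 6, -147, -2]
[0, 0, -0.003, 7, -184, -3]
[0, 0, -0.003, 9, -190, -3]
[0, 0, -0.042, 46, -192, -3]
[0, 0, -0.081, 83, -198, -3]
[0, 0, -0.12, 120, -206, -3]
[0, 0, -0.159, 155, -218, -3]
[0, 0, -0.198, 189, -233, -3]
[0, 0, -0.236, 222, -251, -3]
[0, 0, -0.275, 254, -271, -3]
[0, 0, -0.314, 283, -294, -3]
[0, 0, -0.353, 310, -320, -3]
[0, 0, -0.392, 335, -348, -3]
[0, 0, -0.431, 358, -377, -3]
[0, 0, -0.469, 378, -409, -3]
[0, 0, -0.508, 395, -442, -3]
[0, 0, -0.547, 409, -477, -3]
[0, 0, -0.586, 420, -513, -3]
[0, 0, -0.625, 428, -549, -2]
[0, 0, -0.664, 433, -586, -2]
[0, 0, -0.702, 435, -624, -2]
[0, 0, -0.741, 433, -661, -2]
[0, 0, -0.78, 429, -698, -2]
[0, 0, -0.78, 463, -704, 13]
[0, 0, -0.78, 497, -710, 28]
[0, 0, -0.78, 531, -716, 43]
[0, 0, -0.78, 565, -722, 58]
[0, 0, -0.78, 599, -727, 73]
```

Emit:
apply_moves(
  steps=[
    [0,0,0,1,-37,-10,1],
    [0,0,0,3,-74,-20,1],
    [0,0,0,4,-110,-20,1],
    [0,0,0,6,-147,-20,1],
    [0,0,0,8,-184,-20,1],
    [0,0,-0.02,25,-190,-20,1],
    [0,0,-0.04,50,-192,-20,1],
    [0,0,-0.08,83,-198,-20,1],
    [0,0,-0.12,120,-206,-20,1],
    [0,0,-0.16,155,-218,-20,1],
    [0,0,-0.2,189,-233,-20,1],
    [0,0,-0.24,222,-251,-20,1],
    [0,0,-0.28,254,-271,-20,1],
    [0,0,-0.31,283,-294,-20,1],
    [0,0,-0.35,310,-320,-20,1],
    [0,0,-0.39,335,-348,-20,1],
    [0,0,-0.43,358,-377,-20,1],
    [0,0,-0.47,378,-409,-20,1],
    [0,0,-0.51,395,-442,-20,1],
    [0,0,-0.55,409,-477,-20,1],
  ],
)

```text
time: 1.77
ee_pos: [0.4318, 0.0543, 0.2424]
eef_rot: [0.873, 0.488, 0.0, -0.0]
ft_force: [0.3, 0.5, 0.6]
width: 0.0869
grip_force: 0.0
```

```bash
python3 - <<'E'
from plan import *
st=r.read_state();p=st["ee_pos"];a=np.degrees(np.arctan2(p[1],p[0]));print(a,np.hypot(p[0],p[1]))
plan(arc(.435,a+5,36.5,.24,60,71.5,7)+[(.4879,.3617,.14,71.5),(.4879,.3617,.08,71.5)])
E
```

```text
7.1718813632768175 0.43519931038703763
t 1.7667 pos [0.4318 0.0543 0.2424] yaw 58.44 tilt [ 3.e-04 -2.e-04 -1.e+00] F [0.3 0.5 0.6] w 0.08685190960328835
[0, 0, -0.014, 14, -13, 1]
[0, 0, -0.027, 28, -25, 2]
[0, 0, -0.061, 50, -47, 2]
[0, 0, -0.094, 70, -71, 2]
[0, 0, -0.128, 88, -96, 2]
[0, 0, -0.161, 104, -122, 2]
[0, 0, -0.194, 119, -149, 2]
[0, 0, -0.228, 131, -177, 2]
[0, 0, -0.228, 158, -166, 19]
[0, 0, -0.228, 185, -156, 36]
[0, 0, -0.228, 211, -145, 53]
[0, 0, -0.228, 238, -134, 69]
[0, 0, -0.228, 265, -124, 86]
[0, 0, -0.228, 291, -113, 103]
[0, 0, -0.228, 291, -113, 133]
[0, 0, -0.228, 291, -113, 163]
```

Emit:
apply_moves(
  steps=[
    [0,0,-0.03,28,-25,2,1],
    [0,0,-0.06,50,-47,2,1],
    [0,0,-0.09,70,-71,2,1],
    [0,0,-0.13,88,-96,2,1],
    [0,0,-0.16,104,-122,2,1],
    [0,0,-0.19,119,-149,2,1],
    [0,0,-0.228,131,-177,2,1],
    [0,0,-0.228,158,-166,19,1],
    [0,0,-0.228,185,-156,36,1],
    [0,0,-0.228,211,-145,53,1],
    [0,0,-0.228,238,-134,69,1],
    [0,0,-0.228,265,-124,86,1],
    [0,0,-0.228,291,-113,103,1],
    [0,0,-0.228,291,-113,133,1],
    [0,0,-0.228,291,-113,163,1],
    [0,0,-0.228,291,-113,163,1],
  ],
)

```text
time: 3.1
ee_pos: [0.486, 0.3573, 0.0733]
eef_rot: [0.812, 0.584, -0.004, -0.0]
ft_force: [-0.7, -1.1, -0.5]
width: 0.087
grip_force: 0.0
```

```bash
python3 - <<'E'
from plan import *
plan([(.4879,.3617,.019,71.5)],step=12)
s=r.camera("side"); cv2.imwrite("pics/s1.png",cv2.resize(s["pixels"][110:260,180:330,::-1],(600,600),interpolation=cv2.INTER_CUBIC))
E
```

```text
t 3.1 pos [0.486  0.3573 0.0733] yaw 71.41 tilt [-0.0068 -0.006  -1.    ] F [-0.7 -1.1 -0.5] w 0.08697237229960818
[0, 0, -0.0, 1, 0, 11]
[0, 0, -0.001, 2, 0, 22]
[0, 0, -0.001, 3, 0, 33]
[0, 0, -0.001, 4, 1, 43]
[0, 0, -0.002, 5, 1, 54]
```

View pics/s1.png

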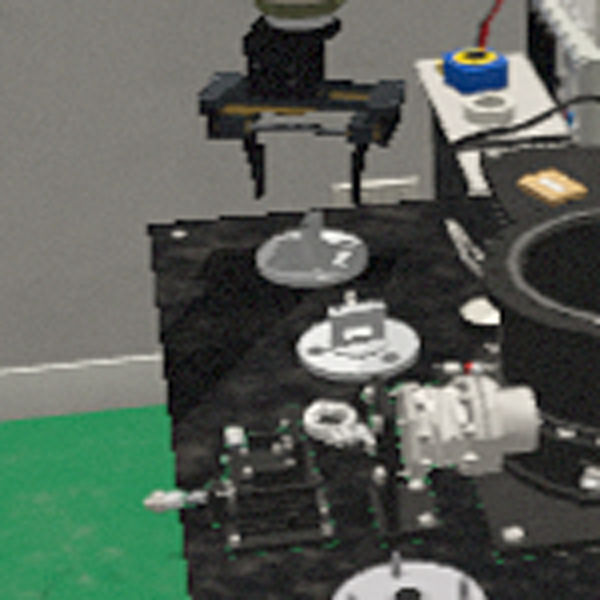

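Fingers straddle the handle of the far (four-hole) cover. I'll check that the arm has settled.

```bash
python3 - <<'E'
from plan import *
plan([(.4879,.3617,.020,71.5)],step=12)
E
```

```text
t 3.15 pos [0.4868 0.3582 0.0767] yaw 71.41 tilt [-0.0043 -0.0041 -1.    ] F [-0.1 -0.1  0.6] w 0.08696950123622638
[0, 0, -0.0, 1, 0, 11]
[0, 0, -0.001, 2, 0, 23]
[0, 0, -0.001, 2, 0, 34]
[0, 0, -0.001, 3, 0, 45]
[0, 0, -0.002, 4, 0, 57]
```

Emit:
apply_moves(
  steps=[
    [0,0,0,0,0,8,1],
    [0,0,0,0,0,18,1],
    [0,0,0,0,0,28,1],
    [0,0,0,0,0,38,1],
    [0,0,0,0,0,46,1],
    [0,0,0,0,0,52,1],
    [0,0,0,0,0,56,1],
    [0,0,0,0,0,57,1],
    [0,0,0,0,0,57,1],
    [0,0,0,0,0,57,1],
  ],
)

```text
time: 3.98
ee_pos: [0.4887, 0.3595, 0.0228]
eef_rot: [0.812, 0.583, 0.0, -0.0]
ft_force: [0.7, -0.0, 1.3]
width: 0.0871
grip_force: 0.0
```

Emit:
apply_moves(
  steps=[
    [0,0,0,2,1,2,1],
    [0,0,0,2,1,2,1],
    [0,0,0,2,1,2,-1],
    [0,0,0,2,1,2,-1],
    [0,0,0,2,1,2,-1],
    [0,0,0,2,1,2,-1],
    [0,0,0,2,1,2,-1],
    [0,0,0,2,1,2,-1],
    [0,0,0,2,1,2,-1],
    [0,0,0,2,1,2,-1],
    [0,0,0,2,1,2,-1],
    [0,0,0,2,1,2,-1],
  ],
  force=40,
)

```text
time: 4.98
ee_pos: [0.4901, 0.3608, 0.0205]
eef_rot: [0.812, 0.583, -0.0, 0.0]
ft_force: [0.1, 0.5, 0.6]
width: 0.0288
grip_force: 0.0
```

```bash
python3 - <<'E'
from plan import *
plan([(.488,.362,.27,71.5)],step=30)
E
```

```text
t 4.9833 pos [0.4901 0.3608 0.0205] yaw 71.38 tilt [-1.e-04  1.e-04 -1.e+00] F [0.1 0.5 0.6] w 0.02879995689456916
[0, 0, -0.0, 0, 0, -28]
[0, 0, -0.0, 0, -1, -55]
[0, 0, -0.001, 0, -1, -83]
[0, 0, -0.001, 0, -1, -111]
[0, 0, -0.001, 0, -1, -139]
[0, 0, -0.001, 0, -2, -166]
[0, 0, -0.002, 0, -2, -194]
[0, 0, -0.002, 0, -2, -222]
[0, 0, -0.002, 0, -2, -249]
```

Emit:
apply_moves(
  steps=[
    [0,0,0,0,-1,0,-1],
    [0,0,0,0,-2,0,-1],
    [0,0,0,0,-2,0,-1],
    [0,0,0,0,-2,0,-1],
    [0,0,0,0,-2,0,-1],
    [0,0,0,0,-2,0,-1],
  ],
)

```text
time: 5.48
ee_pos: [0.488, 0.3617, 0.0205]
eef_rot: [0.812, 0.584, -0.0, -0.0]
ft_force: [-1.7, 0.3, -0.7]
width: 0.0133
grip_force: 40.0
```

Gripped: 13.3 mm width, 40 N. Lifting.

Emit:
apply_moves(
  steps=[
    [0,0,0,0,0,-5,-1],
    [0,0,0,0,0,-15,-1],
    [0,0,0,0,0,-35,-1],
    [0,0,0,0,0,-60,-1],
    [0,0,0,0,0,-85,-1],
    [0,0,0,0,0,-110,-1],
    [0,0,0,0,0,-135,-1],
    [0,0,0,0,0,-160,-1],
    [0,0,0,0,0,-185,-1],
    [0,0,0,0,0,-210,-1],
    [0,0,0,0,0,-230,-1],
    [0,0,0,0,0,-245,-1],
    [0,0,0,0,0,-250,-1],
    [0,0,0,0,0,-250,-1],
  ],
)

```text
time: 6.65
ee_pos: [0.4884, 0.3618, 0.2721]
eef_rot: [0.812, 0.583, 0.001, 0.0]
ft_force: [0.6, -0.8, -4.4]
width: 0.0137
grip_force: 40.0
```

```bash
python3 - <<'E'
from plan import *
s=r.camera("side"); cv2.imwrite("pics/s2.png",cv2.resize(s["pixels"][60:260,160:360,::-1],(600,600),interpolation=cv2.INTER_CUBIC))
plan([(.35,.26,.27,66)]+arc(.435,36,-32,.27,66,48.6,20)+[(.4815,-.302,.2,48.6)],step=30)
E
```

```text
t 6.7 pos [0.4882 0.3614 0.2706] yaw 71.37 tilt [ 1.e-04  6.e-04 -1.e+00] F [ 0.8 -0.4 -3.6] w 0.01379603052955322
[0, 0, 0.016, -23, -16, 0]
[0, 0, 0.031, -47, -33, 0]
[0, 0, 0.047, -70, -49, 0]
[0, 0, 0.063, -93, -66, 0]
[0, 0, 0.078, -117, -82, 0]
[0, 0, 0.094, -140, -99, 1]
[0, 0, 0.094, -144, -95, 1]
[0, 0, 0.11, -160, -74, 1]
[0, 0, 0.126, -178, -53, 1]
[0, 0, 0.142, -197, -34, 1]
[0, 0, 0.158, -217, -16, 1]
[0, 0, 0.174, -238, 1, 1]
[0, 0, 0.19, -261, 17, 1]
[0, 0, 0.206, -284, 31, 1]
[0, 0, 0.222, -308, 44, 1]
[0, 0, 0.238, -333, 55, 1]
[0, 0, 0.254, -358, 64, 1]
[0, 0, 0.27, -384, 72, 1]
[0, 0, 0.286, -410, 79, 1]
[0, 0, 0.302, -437, 83, 1]
[0, 0, 0.318, -464, 86, 1]
[0, 0, 0.334, -491, 88, 1]
[0, 0, 0.35, -518, 87, 1]
[0, 0, 0.366, -546, 85, 1]
[0, 0, 0.381, -572, 81, 1]
[0, 0, 0.397, -599, 76, 1]
[0, 0, 0.397, -604, 98, 12]
[0, 0, 0.397, -610, 119, 24]
[0, 0, 0.397, -615, 141, 36]
[0, 0, 0.397, -620, 162, 47]
[0, 0, 0.397, -626, 184, 59]
[0, 0, 0.397, -631, 205, 71]
```

View pics/s2.png

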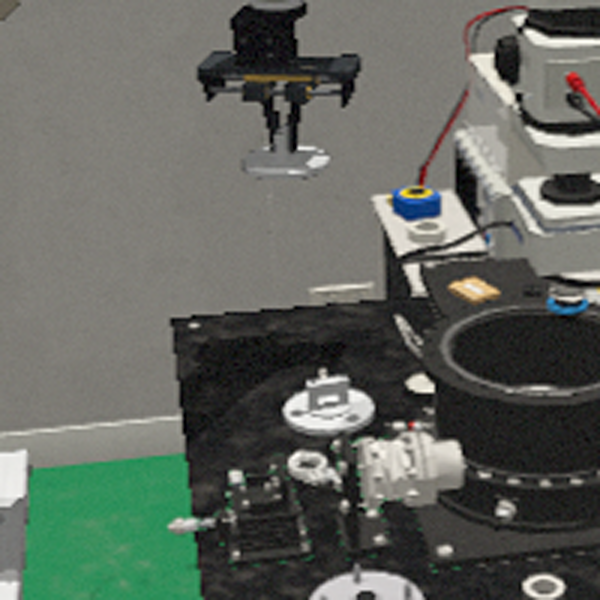

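The cover hangs level in the gripper; the other cover has not moved. Swinging across.

Emit:
apply_moves(
  steps=[
    [0,0,0.01,-12,-8,0,-1],
    [0,0,0.03,-35,-25,0,-1],
    [0,0,0.05,-65,-46,0,-1],
    [0,0,0.07,-93,-66,0,-1],
    [0,0,0.08,-117,-82,0,-1],
    [0,0,0.09,-138,-90,0,-1],
    [0,0,0.11,-158,-74,0,-1],
    [0,0,0.126,-178,-53,0,-1],
    [0,0,0.142,-197,-34,0,-1],
    [0,0,0.158,-217,-16,0,-1],
    [0,0,0.174,-238,1,0,-1],
    [0,0,0.19,-261,17,0,-1],
    [0,0,0.206,-284,31,0,-1],
    [0,0,0.222,-308,44,0,-1],
    [0,0,0.238,-333,55,0,-1],
    [0,0,0.254,-358,64,0,-1],
    [0,0,0.27,-384,72,0,-1],
    [0,0,0.286,-410,79,0,-1],
    [0,0,0.302,-437,83,0,-1],
    [0,0,0.318,-464,86,0,-1],
  ],
)

```text
time: 8.37
ee_pos: [0.4205, -0.1069, 0.2692]
eef_rot: [0.895, 0.447, -0.001, -0.001]
ft_force: [0.9, -0.6, -3.7]
width: 0.0139
grip_force: 40.0
```

```bash
python3 - <<'E'
from plan import *
st=r.read_state();p=st["ee_pos"];a=np.degrees(np.arctan2(p[1],p[0]));print(a)
plan(arc(.435,a-3.5,-32,.27,52.5,48.6,5)+[(.4815,-.302,.16,48.6)],step=30)
E
```

```text
-14.268157267554553
t 8.3667 pos [ 0.4205 -0.1069  0.2692] yaw 53.1 tilt [-7.e-04 -2.e-03 -1.e+00] F [ 0.9 -0.6 -3.7] w 0.013942041032605683
[0, 0, 0.011, -24, 11, -1]
[0, 0, 0.028, -50, 19, -1]
[0, 0, 0.045, -76, 25, -1]
[0, 0, 0.062, -103, 30, -1]
[0, 0, 0.079, -130, 33, -1]
[0, 0, 0.079, -128, 55, 17]
[0, 0, 0.079, -126, 77, 36]
[0, 0, 0.079, -125, 100, 54]
[0, 0, 0.079, -123, 122, 72]
[0, 0, 0.079, -121, 144, 91]
[0, 0, 0.079, -119, 166, 109]
```

Emit:
apply_moves(
  steps=[
    [0,0,0.01,-24,11,0,-1],
    [0,0,0.03,-50,19,0,-1],
    [0,0,0.045,-76,25,0,-1],
    [0,0,0.06,-103,30,0,-1],
    [0,0,0.079,-125,40,0,-1],
    [0,0,0.079,-128,60,17,-1],
    [0,0,0.079,-126,80,36,-1],
    [0,0,0.079,-125,100,54,-1],
    [0,0,0.079,-123,122,72,-1],
    [0,0,0.079,-121,144,91,-1],
    [0,0,0.079,-119,158,105,-1],
    [0,0,0.079,-119,166,109,-1],
    [0,0,0.079,-119,166,109,-1],
    [0,0,0.079,-119,166,109,-1],
    [0,0,0.079,-119,166,109,-1],
    [0,0,0.079,-119,166,109,-1],
  ],
)

```text
time: 9.7
ee_pos: [0.4828, -0.3004, 0.1627]
eef_rot: [0.911, 0.412, 0.0, 0.001]
ft_force: [0.9, 0.1, -3.8]
width: 0.0138
grip_force: 40.0
```

```bash
python3 - <<'E'
from plan import *
s=r.camera("side"); np.save("s3.npy",s,allow_pickle=True); t=r.camera("top"); np.save("t3.npy",t,allow_pickle=True)
a=cv2.resize(s["pixels"][180:300,220:340,::-1],(480,480),interpolation=cv2.INTER_CUBIC)
b=cv2.resize(t["pixels"][205:275,370:440,::-1],(320,320),interpolation=cv2.INTER_CUBIC)
cv2.imwrite("pics/s3.png",np.hstack([a,cv2.copyMakeBorder(b,0,160,0,0,cv2.BORDER_CONSTANT)]))
plan([(.4815,-.302,.16,48.6)])
E
```

```text
t 9.8 pos [ 0.4829 -0.3005  0.1625] yaw 48.63 tilt [-2.0e-04  1.5e-03 -1.0e+00] F [-0.4  0.1 -3.6] w 0.013544882463519923
[0, 0, 0.0, -2, 0, 3]
```

View pics/s3.png

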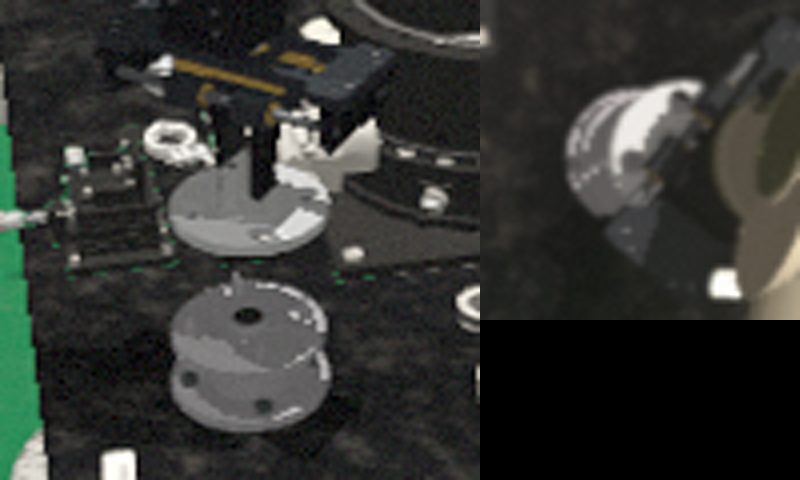

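```bash
python3 - <<'E'
from h import *
np.set_printoptions(precision=4,suppress=True)
s=np.load("s3.npy",allow_pickle=True).item()
im=s["pixels"]; g=cv2.cvtColor(im,cv2.COLOR_RGB2GRAY)
a=cv2.resize(im[215:285,255:310,::-1],None,fx=8.5,fy=8.5,interpolation=cv2.INTER_CUBIC); cv2.imwrite("pics/s4.png",a); print(a.shape)
c=lambda u,v:[(u+.5)/4-.5+220,(v+.5)/4-.5+180]
print("holes",pts(s,[c(188,212),c(262,235)],.152))
th=np.radians(48.63+45+90*np.arange(4)); print("expect",np.c_[.4829+.04*np.cos(th),-.3005+.04*np.sin(th)])
# extremes of plate and flange by z_map
print("plate L/R",pts(s,[c(168,206),c(330,206)],.147).mean(0),"flange L/R",pts(s,[c(170,326),c(328,326)],.047).mean(0))
E
```

```text
(595, 468, 3)
holes [[ 0.4427 -0.306   0.152 ]
 [ 0.4868 -0.3444  0.152 ]]
expect [[ 0.4804 -0.2606]
 [ 0.443  -0.303 ]
 [ 0.4854 -0.3404]
 [ 0.5228 -0.298 ]]
plate L/R [ 0.4851 -0.2994  0.147 ] flange L/R [ 0.4824 -0.2981  0.047 ]
```

View pics/s4.png

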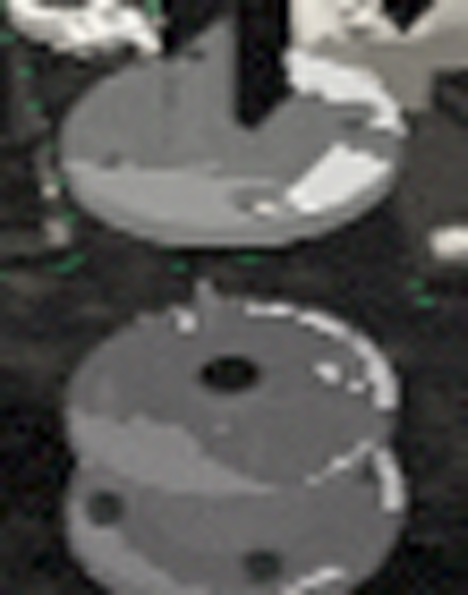

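Side-view check: the held cover is about 2 mm too far in +x relative to the port. I'll correct that and descend to just above the stud tips.

Emit:
apply_moves(
  steps=[
    [0,0,0,-1,-1.5,10,-1],
    [0,0,0,-1,-1.5,25,-1],
    [0,0,0,-1,-1.5,40,-1],
    [0,0,0,-1,-1.5,52,-1],
    [0,0,0,-1,-1.5,60,-1],
    [0,0,0,-1,-1.5,64,-1],
    [0,0,0,-1,-1.5,66,-1],
    [0,0,0,-1,-1.5,66,-1],
    [0,0,0,-1,-1.5,66,-1],
    [0,0,0,-1,-1.5,66,-1],
  ],
)

```text
time: 10.63
ee_pos: [0.4817, -0.3004, 0.0963]
eef_rot: [0.911, 0.412, 0.0, 0.001]
ft_force: [0.0, 0.3, -4.1]
width: 0.0138
grip_force: 40.0
```

```bash
python3 - <<'E'
from plan import *
plan([(.4813,-.3008,.072,48.6)],step=4)
E
```

```text
t 10.6333 pos [ 0.4817 -0.3004  0.0963] yaw 48.63 tilt [ 2.0e-04  1.2e-03 -1.0e+00] F [ 0.   0.3 -4.1] w 0.013810256587008015
[0, 0, 0.0, 0, 0, 3]
[0, 0, 0.0, 0, 0, 7]
[0, 0, 0.0, 0, 0, 10]
[0, 0, 0.0, 0, 0, 14]
[0, 0, 0.0, 0, 0, 17]
[0, 0, 0.0, 0, 0, 21]
[0, 0, 0.001, -1, 0, 24]
```

Underside is about 7 mm above the tips. Descending slowly past the tips, with a force check.

Emit:
apply_moves(
  steps=[
    [0,0,0,0,0,2,-1],
    [0,0,0,0,0,4,-1],
    [0,0,0,0,0,6,-1],
    [0,0,0,0,0,8,-1],
    [0,0,0,0,0,10,-1],
    [0,0,0,0,0,12,-1],
    [0,0,0,0,0,13,-1],
    [0,0,0,0,0,13,-1],
    [0,0,0,0,0,13,-1],
  ],
)

```text
time: 11.38
ee_pos: [0.4812, -0.3002, 0.0825]
eef_rot: [0.911, 0.412, -0.0, 0.0]
ft_force: [0.9, 0.6, -4.7]
width: 0.0137
grip_force: 40.0
```

Emit:
apply_moves(
  steps=[
    [0,0,0,0,0,2,-1],
    [0,0,0,0,0,4,-1],
    [0,0,0,0,0,6,-1],
    [0,0,0,0,0,8,-1],
    [0,0,0,0,0,9,-1],
    [0,0,0,0,0,10,-1],
    [0,0,0,0,0,10,-1],
    [0,0,0,0,0,10,-1],
  ],
)

```text
time: 12.05
ee_pos: [0.4813, -0.3002, 0.0726]
eef_rot: [0.911, 0.412, 0.0, 0.0]
ft_force: [-0.4, 0.1, -4.2]
width: 0.0133
grip_force: 40.0
```

Emit:
apply_moves(
  steps=[
    [0,0,0,0,0,0.5,-1],
    [0,0,0,0,0,1,-1],
    [0,0,0,0,0,1.5,-1],
    [0,0,0,0,0,2,-1],
    [0,0,0,0,0,2.5,-1],
    [0,0,0,0,0,2.5,-1],
    [0,0,0,0,0,2.5,-1],
  ],
)

```text
time: 12.63
ee_pos: [0.4813, -0.3002, 0.0704]
eef_rot: [0.911, 0.412, 0.0, 0.0]
ft_force: [-3.3, 1.5, 3.6]
width: 0.0138
grip_force: 40.0
```

Contact came at the expected seated height. Releasing, then retracting.

Emit:
apply_moves(
  steps=[
    [0,0,0,0,0,0,-1],
    [0,0,0,0,0,0,-1],
    [0,0,0,0,0,0,0.2],
    [0,0,0,0,0,0,0.2],
    [0,0,0,0,0,0,0.2],
    [0,0,0,0,0,0,0.2],
    [0,0,0,0,0,0,0.2],
    [0,0,0,0,0,0,0.2],
    [0,0,0,0,0,0,0.2],
    [0,0,0,0,0,0,0.2],
    [0,0,0,0,0,0,0.2],
    [0,0,0,0,0,0,0.2],
  ],
  force=10,
)

```text
time: 13.63
ee_pos: [0.4813, -0.3002, 0.07]
eef_rot: [0.911, 0.412, 0.0, 0.0]
ft_force: [0.0, 0.2, 0.4]
width: 0.0522
grip_force: 0.0
```

Emit:
apply_moves(
  steps=[
    [0,0,0,0,0,-5,0.2],
    [0,0,0,0,0,-15,0.2],
    [0,0,0,0,0,-30,0.2],
    [0,0,0,0,0,-50,0.2],
    [0,0,0,0,0,-75,0.2],
    [0,0,0,0,0,-105,0.2],
    [0,0,0,0,0,-135,0.2],
    [0,0,0,0,0,-160,0.2],
    [0,0,0,-30,4,-170,0.2],
    [0,0,0,-65,8,-170,0.2],
    [0,0,0,-100,12,-170,0.2],
    [0,0,0,-135,18,-170,0.2],
    [0,0,0,-165,22,-170,0.2],
    [0,0,0,-180,24,-170,0.2],
    [0,0,0,-180,24,-170,0.2],
    [0,0,0,-180,24,-170,0.2],
  ],
)

```text
time: 14.97
ee_pos: [0.38, -0.4515, 0.2408]
eef_rot: [0.912, 0.411, 0.0, 0.0]
ft_force: [0.5, 1.0, -0.0]
width: 0.0521
grip_force: 0.0
```

```bash
python3 - <<'E'
from h import *
np.set_printoptions(precision=4,suppress=True)
s=r.camera("side"); t=r.camera("top")
a=cv2.resize(s["pixels"][225:305,240:320,::-1],(480,480),interpolation=cv2.INTER_CUBIC)
b=cv2.resize(t["pixels"][212:268,378:434,::-1],(320,320),interpolation=cv2.INTER_CUBIC)
cv2.imwrite("pics/s5.png",np.hstack([a,cv2.copyMakeBorder(b,0,160,0,0,cv2.BORDER_CONSTANT)]))
st=r.read_state(); print(st["time"],st["ee_pos"],st["ft_force"])
E
```

```text
15.0667 [ 0.3814 -0.45    0.2407] [0.1719 0.8474 0.4806]
```

View pics/s5.png

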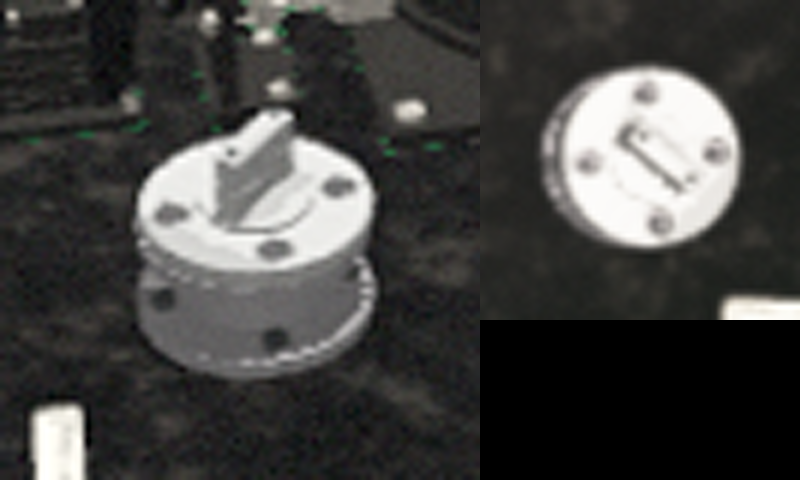

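The cover lies flat on the flange with a stud showing in each hole, no gap is visible, and the gripper is clear. Handing in.

```bash
python3 -c "
from bench import r
print(r.close_job())"
```

```text
the job is handed in; nothing more can be done
None
```

The four-hole cover is seated flat over the vacuum port's hub and studs and let go, and the job was handed in at about 15 s; I did not touch the other cover.

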